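# Put the breakfast knife and teaspoon away in the cutlery tray

## Robot

A 6-joint arm with a two-finger parallel gripper is mounted at the origin on the work surface. World frame = base frame: x ahead of the robot, y to its left, z up, the work surface at z = 0. Lengths are in mm, angles in rad, forces in N, time in s.
With the tool pointing down it reaches from about 375 to 900 mm from the base axis. Payload 3.1 kg.
Tool frame: the origin (TCP) lies on the centre line of the jaws, within the pads' length; the fingertips stand 25 mm ahead of it and the grasp point (between the pads) lies 6 mm ahead of it; z points along the fingers, y is the line along which they close (so a half turn about z gives the same grasp; the last joint's range is limited). The gripper opens to 85 mm and grips with 20 to 120 N. Pads are 22 mm wide; open, the fingers measure 114 mm over their backs; the gripper's body (76 mm by 85 mm) begins 54 mm behind the grasp point. The pads swing forward as they close: fully open they stand 13 mm farther back than shut.
Start: joints at [-1.46, 0.527, 1.433, -0, 1.181, -0.178], TCP at [178.025, -599.086, 256.31] pointing down, gripper open.
Joint ranges: [-3.08, 3.08], [-0.75, 2.2], [0.22, 2.44], [-1.43, 4.57], [0, 2.65], [-2.85, 2.85]. Speed limits (rad/s): [2.79, 2.79, 3.14, 3.14, 3.14, 3.14].

## Interface

Orientations are given as a unit quaternion [w, x, y, z].
In Python, from cell import manip, gripper_to, observe, viewer gives the robot as it stands. Calls block until the motion is done:
- manip.goto(position, orientation): joint-space move of the TCP to a pose.
- manip.line_to(position, frame=None, max_speed=150, force_limit=None): straight line of the TCP; frame=None keeps the orientation; max_speed is the mean speed in mm/s. With force_limit (N) it stops when the force on the tool has changed by that much, and returns True; else False.
- manip.movej(angles): joint-space move.
- gripper_to(opening, effort=None): opening from 0.0 (shut) to 1.0 (fully open); effort is the grip in N (None keeps the last); returns when the fingers have stopped.
- manip.dwell(seconds).
- manip.ik(position, orientation): joint angles nearest the present ones, or None.
- observe(): the state.
- viewer.capture(name): name is "scene" or "side" or "wrist"; returns (picture, depth): 384x512x3 uint8, red, green, blue; 384x512 float32, mm along the optical axis (not along the pixel's ray), 0 where there is no reading.
- viewer.camera_params(name): a dict with "fovy" (degrees; the focal length in pixels is half the picture's height over the tangent of half this angle, whatever the lens; pixels are square), "cx", "cy" (the principal point, pixels), "k1" (the pictures are not rectified: a ray, as slopes to the right and down, at radius r is drawn at 1 + k1 r^2 times it, then the intrinsics apply), "xyz" and "attitude" of the camera in the world; the wrist camera has in their place "tool_from_camera" (4x4, takes a point from camera to tool coordinates, whose origin is the TCP and whose axes are the flange's). Camera axes: x right, y down, z forward; pixel columns grow to the right and rows downward; lengths in mm; the calibration is good to about 2 mm. A picture is of the moment at which its call begins: read the wrist's pose just before it. camera_params takes no time and is no camera call.
A pose or a line that the arm cannot do raises manip.MotionError and nothing moves.
- manip.close_job(): hands the job in; it is judged then, once.
The state is a dict: "clock": time; "joint_positions": joint angles; "qvel": joint speeds; "joint_efforts": joint torques, N m; "tool_pos": TCP position; "orientation": TCP orientation; "force": force on the tool from outside, world axes, zero at the start; "torque": the same for the moment, N m; "opening": opening from 0.0 (shut) to 1.0 (fully open); "grip_force": force on a finger pad.
Only numpy, scipy, OpenCV 4.12 (cv2) and the standard library are available. Lean on these libraries where they do the work, as an engineer would, in place of code of your own. Each camera call takes 0.05 s, during which the arm holds its last target. There are 200 camera calls.

## Task

Breakfast is being cleared: put the table knife and the small teaspoon away in the wooden cutlery tray. Lay the knife flat and lengthwise in the empty long compartment, beside the one with the forks, and the teaspoon flat and lengthwise in the short compartment that runs across the end of the tray. Set them down in it rather than dropping them from a height.

Things in the scene. Friction and masses are not known exactly. Their poses are not given: they have to be found in the camera images.
- knife: Table knife lying flat, 204 mm long: cream handle (20 wide, 12 thick) and flat steel blade (18 wide, 3 thick). In a row with the teaspoon and a dessert spoon, in any order. Origin: under the middle of its length; x along it to the blade tip, z up. Handle x = -102 to -8 mm, balances near -20 mm; grip across y near x = -30 mm. 50-100 g. Either end may point either way in the tray.
- teaspoon: Small teaspoon lying flat, 140 mm long (the unwanted dessert spoon: 195): cream handle (14 wide, 10 thick), thin neck, oval steel bowl 40 x 28, 9 high. Origin: under the middle of its length; x along it to the bowl, z up. Handle x = -70 to +5 mm, balances near x = -15 mm; grip across y near x = -22 mm. 25-50 g. Either end may point either way in the tray.
- long_compartment (a point): Centre of the inner floor of the tray's empty long compartment: 240 mm along this point's x, 88 along y, 17 deep. Tray of wood, 342 x 194, fixed; inner floor 5 mm, wall tops 22 mm above the table, walls 6 thick. The like compartment 94 mm towards -y holds two forks. A gripper opened fully inside may touch the walls: open it about 40 mm.
- cross_compartment (a point): Centre of the inner floor of the short, empty compartment across the tray's end: 182 mm along this point's y, 84 mm along its x, 17 mm deep; floor and wall heights as for the long one; z up.

How it is judged (in metres and radians):
At the end, for the whole second after the job is handed in: Knife on the floor of the empty long compartment (middle within 25 mm of its centre lengthwise, 36 mm sideways), teaspoon on that of the crosswise one (30 mm, 36 mm); each flat within 10 degrees, within 17 degrees of its compartment's length, under 8 mm above the floor, released, at rest (x of knife in the frame of long_compartment between -0.025 and 0.025 m and y of knife in the frame of long_compartment between -0.036 and 0.036 m and z of knife in the frame of long_compartment between -0.006 and 0.008 m and angle between each of knife, teaspoon's own z axis and vertical below 0.18 rad and angle between the x axis of knife and the x axis of long_compartment, either way round below 0.3 rad and linear speed of each of knife, teaspoon below 0.02 m/s and contact force between each of knife, teaspoon and the fingers below 0.1 N and x of teaspoon in the frame of cross_compartment between -0.036 and 0.036 m and y of teaspoon in the frame of cross_compartment between -0.03 and 0.03 m and z of teaspoon in the frame of cross_compartment between -0.006 and 0.008 m and angle between the x axis of teaspoon and the y axis of cross_compartment, either way round below 0.3 rad); the robot touches nothing.
It fails at once if the knife is let fall from more than about 4 cm (contact force between knife and the fingers below 0.05 N and linear speed of knife above 0.9 m/s).
It fails at once if the teaspoon is let fall from more than about 4 cm (contact force between teaspoon and the fingers below 0.05 N and linear speed of teaspoon above 0.9 m/s).
It also fails if it takes over 48 s, if anything falls off the work surface, if the arm or the gripper's body presses on something with over 40 N, if the wrist force passes 120 N, or if a joint passes its speed limit or range.

## Working session

There is one attempt and no reset: what is moved stays moved. The work goes in short steps, each a Python script; the robot and the scene stay as the last script left them, time stands still between calls to the robot, and variables do not carry over. Pictures are saved under pics/ and viewed, at most 10 in all, crops included, and the job is handed in when it is done.

```bash
mkdir -p pics; ls
python3 - <<'E'
from cell import manip, observe, viewer
import cv2, numpy as np
o=observe(); print({k:np.round(v,3) for k,v in o.items() if k in('clock','tool_pos','orientation','opening')})
for n in("scene","side","wrist"):
    p,d=viewer.capture(n); print(n,viewer.camera_params(n),(d==0).mean())
    cv2.imwrite(f"pics/{n}0.png",p[:,:,::-1]); np.save(f"pics/{n}0.npy",d)
E
```

```text
cell.py
pics
{'clock': np.float64(0.0), 'tool_pos': array([ 177.944, -598.445,  255.347]), 'orientation': array([-0.001,  0.99 ,  0.144,  0.   ]), 'opening': np.float64(1.0)}
scene {'fovy': 51.44921607518988, 'cx': 249.504813157272, 'cy': 192.86971526028188, 'k1': -0.03131631044321923, 'xyz': array([1358.78526475,   68.33361309,  659.7199892 ]), 'attitude': array([-0.30598987,  0.62094534,  0.63964011, -0.3341521 ])} 0.00433349609375
side {'fovy': 48.31196643823347, 'cx': 251.96789363167355, 'cy': 188.44420226666378, 'k1': -0.025955470869464557, 'xyz': array([ 454.58707905, -753.78391785,  767.29702133]), 'attitude': array([-0.39499043,  0.91841586, -0.01885349,  0.01180735])} 0.0037587483723958335
wrist {'fovy': 67.98942586671843, 'cx': 250.7357647997351, 'cy': 190.98845305503693, 'k1': -0.03410683323925765, 'tool_from_camera': array([[ 4.39229342e-04, -9.61371898e-01, -2.75252395e-01,
         6.95986517e+01],
       [ 9.99999892e-01,  4.63725973e-04, -2.39192242e-05,
        -1.72179872e-01],
       [ 1.50636954e-04, -2.75252354e-01,  9.61371998e-01,
        -1.18661415e+02],
       [ 0.00000000e+00,  0.00000000e+00,  0.00000000e+00,
         1.00000000e+00]])} 0.0039825439453125
```

View pics/scene0.png

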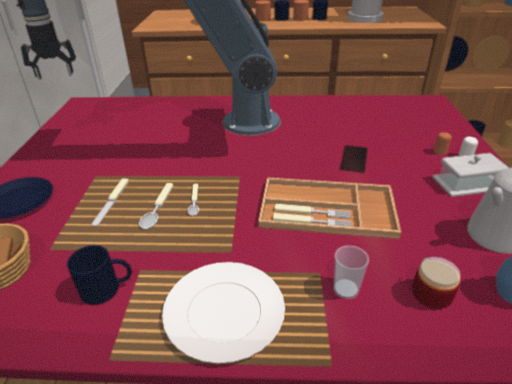

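View pics/wrist0.png

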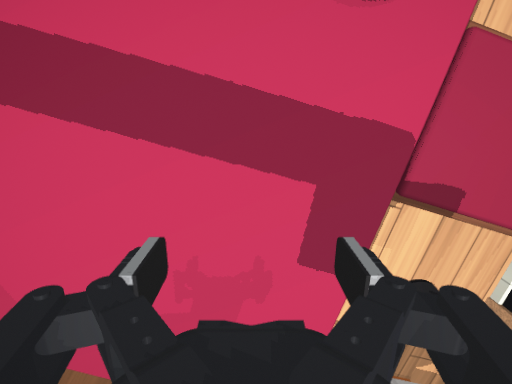

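Scene: knife at about (110,200), blade tip (97,222). The dessert spoon is at (157,205) and the teaspoon at (194,200), bowl at (193,210). The tray spans (262–397, 180–235). Its empty long compartment is the far one at about (310,195), and the cross one is at about (375,208). The wrist view shows only tablecloth.

View pics/side0.png

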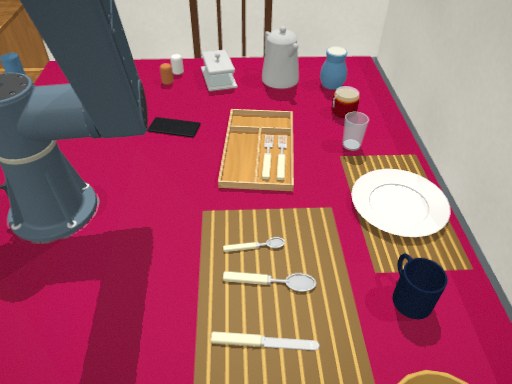

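```bash
cat > h.py <<'E'
import numpy as np, cv2
from scipy.spatial.transform import Rotation as R
def rot(q): return R.from_quat(np.roll(q,-1)).as_matrix()
def down(yaw):
    "tool z down, tool x axis at world angle yaw"
    M=np.array([[np.cos(yaw),np.sin(yaw),0],[np.sin(yaw),-np.cos(yaw),0],[0,0,-1]])
    return np.roll(R.from_matrix(M).as_quat(),1)
def rays(uv,c,h=384):
    f=h/2/np.tan(np.radians(c['fovy']/2))
    d=(np.atleast_2d(uv).astype(float)-[c['cx'],c['cy']])/f; s=d.copy()
    for _ in range(10): s=d/(1+c['k1']*(s**2).sum(1,keepdims=True))
    return np.c_[s,np.ones(len(s))]
def cam(c,st=None):
    if 'xyz' in c: return rot(c['attitude']),c['xyz']
    T=c['tool_from_camera'];W=rot(st['orientation'])
    return W@T[:3,:3], W@T[:3,3]+st['tool_pos']
def plane(uv,z,c,st=None):
    Rm,t=cam(c,st); d=rays(uv,c)@Rm.T
    return t+d*((z-t[2])/d[:,2])[:,None]
def depth3(uv,dep,c,st=None):
    Rm,t=cam(c,st); uv=np.atleast_2d(uv)
    return t+(rays(uv,c)*dep[uv[:,1],uv[:,0]][:,None])@Rm.T
E
python3 - <<'E'
from h import *
from cell import viewer
c=viewer.camera_params("scene")
for n,uv in dict(knife=[[122,181],[97,222]],tea=[[195,184],[193,214]],dess=[[170,185],[145,226]]).items(): print(n,plane(uv,5,c).round())
print(plane([[268,180],[390,186],[398,236],[260,226],[359,185],[362,230],[262,206],[360,208]],22,c).round())
E
```

```text
knife [[ 407. -364.    5.]
 [ 594. -373.    5.]]
tea [[ 421. -144.    5.]
 [ 558. -128.    5.]]
dess [[ 427. -216.    5.]
 [ 608. -243.    5.]]
[[424.  67.  22.]
 [451. 403.  22.]
 [654. 372.  22.]
 [623.  48.  22.]
 [447. 319.  22.]
 [634. 292.  22.]
 [544.  52.  22.]
 [549. 303.  22.]]
```

The side view agrees: teaspoon (255,245), dessert spoon (270,282), knife (265,342). The tray is at (258,150), with the empty long compartment on the left at (243,160) and the cross one at the top (262,118). Next I'll take wrist views from above to refine these.

Run:
```python
from h import *
from cell import manip, observe, viewer
for n,p in (("tray",[480,215,300]),("cut",[440,-240,300])):
    manip.goto(p,down(0)); manip.dwell(.2)
    st=observe(); im,d=viewer.capture("wrist")
    cv2.imwrite(f"pics/w_{n}.png",im[:,:,::-1]); np.save(f"pics/w_{n}.npy",d)
    np.savez(f"pics/w_{n}.npz",**{k:st[k] for k in("tool_pos","orientation")})
    print(st['clock'],st['joint_positions'].round(2))
a=[cv2.resize(cv2.imread(f"pics/w_{n}.png"),(400,300)) for n in("tray","cut")]
cv2.imwrite("pics/w2.png",np.hstack(a))
```

```text
3.4 [ 0.21  0.34  1.63 -0.    1.17  1.78]
5.325 [-0.72  0.31  1.68  0.    1.15  0.85]
```

View pics/w2.png

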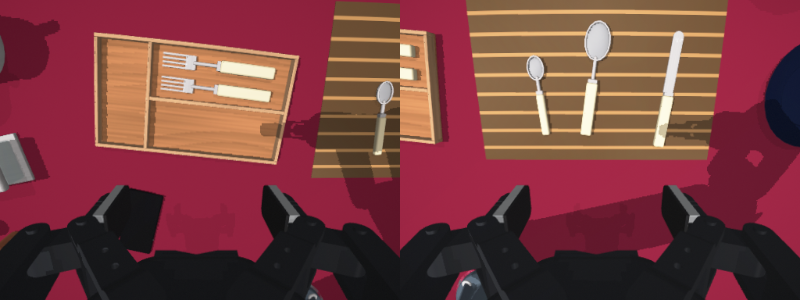

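The left panel (tray view) has the tray at (95–298, 33–163): empty compartment at (210,125), cross one at (120,95). The right panel (cutlery) has the teaspoon at (538,95), dessert spoon at (593,75) and knife at (668,90), all clear.

Run:
```python
from h import *
from cell import viewer
c=viewer.camera_params("wrist")
def load(n): return cv2.imread(f"pics/w_{n}.png"),np.load(f"pics/w_{n}.npy"),dict(np.load(f"pics/w_{n}.npz"))
im,d,st=load("tray")
vv,uu=np.mgrid[0:250,0:512]; uv=np.c_[uu.ravel(),vv.ravel()]
P=depth3(uv,d,c,st)
hsv=cv2.cvtColor(im,cv2.COLOR_BGR2HSV)
def rect(xy): 
    r=cv2.minAreaRect(xy.astype(np.float32)); return r, cv2.boxPoints(r).round(1).tolist()
print("table z",np.median(P[:,2]))
for lo,hi in((15,30),(18,26)):
    m=((P[:,2]>lo)&(P[:,2]<hi)).reshape(250,512).astype(np.uint8)
    n,l,s,_=cv2.connectedComponentsWithStats(m); k=1+s[1:,4].argmax()
    q=P[(l==k).ravel()]; print(s[k],rect(q[:,:2]),np.median(q[:,2]))
m=cv2.inRange(hsv,(6,40,60),(28,255,255)); m[250:]=0; m[:,380:]=0
cs=max(cv2.findContours(m,0,2)[0],key=cv2.contourArea); print("col",rect(plane(cs[:,0],22,c,st)[:,:2]))
im,d,st=load("cut"); hsv=cv2.cvtColor(im,cv2.COLOR_BGR2HSV)
m=cv2.inRange(hsv,(0,0,90),(179,95,255)); m[215:]=0; m[:,:70]=0; m[:,400:]=0
m=cv2.morphologyEx(m,cv2.MORPH_CLOSE,np.ones((5,5)))
v=im.copy()
for k in cv2.findContours(m,0,2)[0]:
    if cv2.contourArea(k)<200: continue
    r,b=rect(plane(k[:,0],5,c,st)[:,:2]); print("item",r,b)
    cv2.drawContours(v,[k],0,(0,255,0),1)
cv2.imwrite("pics/seg.png",v[:240])
```

```text
table z 1.7356693649125532
[ 120   41  263  169 5922] (((521.6692504882812, 222.244384765625), (343.26446533203125, 194.6501007080078), 84.04908752441406), [[407.1000061035156, 61.599998474121094], [600.7000122070312, 41.400001525878906], [636.2999877929688, 382.8999938964844], [442.70001220703125, 403.0]]) 22.720035942858686
[ 120   41  263  169 5395] (((521.6692504882812, 222.244384765625), (343.26446533203125, 194.6501007080078), 84.04908752441406), [[407.1000061035156, 61.599998474121094], [600.7000122070312, 41.400001525878906], [636.2999877929688, 382.8999938964844], [442.70001220703125, 403.0]]) 22.84919340086452
col (((521.3717041015625, 222.17486572265625), (342.7418518066406, 194.8101806640625), 83.93574523925781), [[406.3999938964844, 62.099998474121094], [600.0999755859375, 41.5], [636.2999877929688, 382.29998779296875], [442.6000061035156, 402.8999938964844]])
item ((491.2452392578125, -133.36782836914062), (142.20494079589844, 31.256481170654297), 2.085832357406616) [[419.6000061035156, -120.30000305175781], [420.79998779296875, -151.60000610351562], [562.9000244140625, -146.39999389648438], [561.7000122070312, -115.19999694824219]]
item ((499.6632995605469, -369.78070068359375), (22.799583435058594, 205.86270141601562), 83.6592788696289) [[396.1000061035156, -369.70001220703125], [600.7000122070312, -392.5], [603.2000122070312, -369.79998779296875], [398.6000061035156, -347.1000061035156]]
item ((517.5394897460938, -237.89585876464844), (45.91429901123047, 198.30006408691406), 86.69501495361328) [[417.20001220703125, -255.10000610351562], [615.2000122070312, -266.5], [617.7999877929688, -220.6999969482422], [419.8999938964844, -209.3000030517578]]
```

View pics/seg.png

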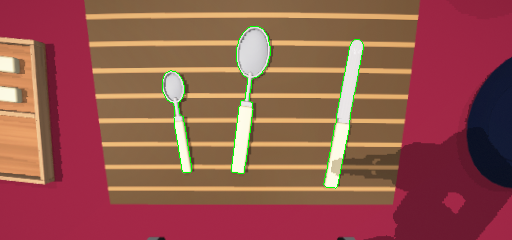

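```bash
cat > pp.py <<'E'
from h import *
from cell import manip, gripper_to, observe, viewer
from math import radians
C=np.array([521.5,222.2]); a=radians(84); u=np.array([np.cos(a),np.sin(a)]); v=np.array([-u[1],u[0]])
LONG=C-45*u+47*v; CROSS=C+123*u
def pick(p,yaw,z,op=.6):
    gripper_to(op,60)
    manip.goto([*p,90],down(yaw)); hit=manip.line_to([*p,z],max_speed=80,force_limit=8)
    zt=observe()['tool_pos'][2]
    if hit: manip.line_to([*p,zt+3])
    gripper_to(0); s=observe(); print("pick",hit,s['tool_pos'].round(1),round(s['opening'],3),s['grip_force'],s['clock'])
    manip.line_to([*p,130]); s=observe(); print("lift",round(s['opening'],3),s['grip_force'],s['force'].round(1))
E
python3 - <<'E'
from pp import *
pick([469.9,-366.5],radians(-6.3),30)
im,_=viewer.capture("side"); cv2.imwrite("pics/k1.png",im[150:,:,::-1])
# teaspoon axis
c=viewer.camera_params("wrist"); st=dict(np.load("pics/w_cut.npz")); im=cv2.imread("pics/w_cut.png")
m=cv2.inRange(cv2.cvtColor(im,cv2.COLOR_BGR2HSV),(0,0,90),(179,95,255)); m[215:]=0
n,l,s,_=cv2.connectedComponentsWithStats(cv2.morphologyEx(m,cv2.MORPH_CLOSE,np.ones((5,5))))
k=l[150,182]; vv,uu=np.nonzero(l==k); P=plane(np.c_[uu,vv],6,c,st)[:,:2]
H=P[P[:,0]<490]; f=cv2.fitLine(H.astype(np.float32),2,0,.01,.01).ravel(); f=f*np.sign(f[0]) if 0 else f
print("tea axis deg",np.degrees(np.arctan(f[1]/f[0])),"pt",f[2:],P[:,0].min(),P[:,0].max())
print(LONG,CROSS)
E
```

```text
pick False [ 470.2 -366.8   30.8] 0.207 59.18700814247131 8.075
lift 0.208 58.657987117767334 [ 0.3 -0.6 -1. ]
tea axis deg 6.15244 pt [ 455.9185  -140.89572] 420.85107955494175 562.097402280125
[470.05369007 182.35935248] [534.35700098 344.52619313]
```

View pics/k1.png

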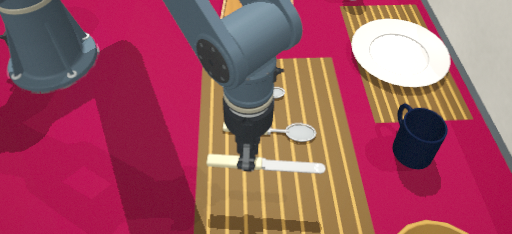

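The knife (207–323, 165) is held level by the handle. Placing it now.

```bash
cat >> pp.py <<'E'
def place(p,yaw,z,op=.47):
    manip.goto([*p,130],down(yaw)); manip.line_to([*p,z+18])
    hit=manip.line_to([*p,z],max_speed=30,force_limit=5); s=observe(); print("down",hit,s['tool_pos'].round(1),s['force'].round(1))
    gripper_to(op); manip.line_to([*p,150]); print(observe()['clock'])
E
python3 - <<'E'
from pp import *
place(LONG-30*u,a,32)
pick([469.6,-139.4],radians(6.15),29.5)
E
```

```text
down True [467.2 152.6  35.8] [-0.8 -0.4  4.1]
13.2667
pick False [ 469.8 -139.5   30.1] 0.134 58.810134530067444 16.0167
lift 0.136 58.58300864696503 [ 0.1 -0.2 -0.8]
```

Run:
```python
from pp import *
place(CROSS+22*v,radians(-6),31)
manip.goto([470,200,300],down(0)); manip.dwell(.3)
st=observe(); im,d=viewer.capture("wrist"); im=im[:,:,::-1].copy()
c=viewer.camera_params("wrist"); hsv=cv2.cvtColor(im,cv2.COLOR_BGR2HSV)
m=cv2.inRange(hsv,(0,0,90),(179,95,255)); m[225:]=0
m=cv2.morphologyEx(m,cv2.MORPH_CLOSE,np.ones((5,5)))
B=np.c_[u,v]
for k in cv2.findContours(m,0,2)[0]:
    if cv2.contourArea(k)<200: continue
    r=cv2.minAreaRect(plane(k[:,0],10,c,st)[:,:2].astype(np.float32)); p=np.array(r[0])
    print(np.round(r[1],0),round(r[2],1),"L",((p-LONG)@B).round(1),"X",((p-CROSS)@B).round(1))
cv2.imwrite("pics/end.png",im); print(st['clock'])
```

```text
down True [512.7 347.   35.2] [ 0.  -0.4  3.9]
21.1
[98. 55.] 0.5 L [381.6  94.3] X [213.6 141.3]
[206.  21.] 84.1 L [0.1 0.8] X [-167.9   47.8]
[197.  24.] 82.5 L [  4.7 -73.2] X [-163.3  -26.2]
[ 31. 142.] 85.4 L [168.5 -46.2] X [0.5 0.8]
[197.  25.] 82.3 L [   4.2 -112.2] X [-163.8  -65.2]
22.2667
```

View pics/end.png

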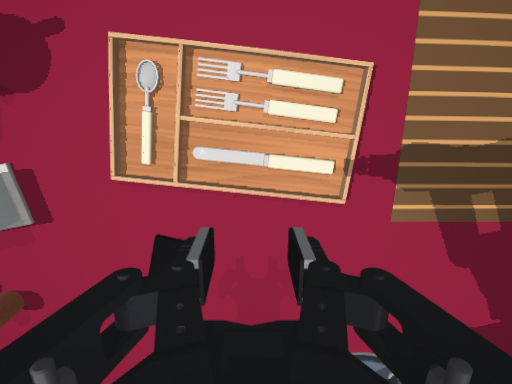

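The knife lies at (263,160), centred in the empty long compartment. The teaspoon lies at (148,110), centred in the cross one. Both measure within 1 mm of their compartment centres.

```bash
python3 -c "
from cell import manip
print(manip.close_job())"
```

```text
the job is handed in; nothing more can be done
None
```

The knife is in the empty long compartment and the teaspoon in the cross one, both flat, lengthwise and released within about 1 mm of centre by the last wrist image; I handed the job in at about 22 s of the 48 s allowed, and no verdict was returned.

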